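# Gauge the milled tongue in the caliper stand

### The arm

A 7-joint arm with a two-finger parallel gripper is mounted at the origin on a cart in front of the work surface, level with it; the furniture and walls round the work are solid. World frame = base frame: x ahead of the robot, y to its left, z up, the work surface at z = 0. Lengths are in m, angles in degrees, forces in N, time in s.
With the tool pointing down it reaches from about 0.4 to 0.9 m from the base axis. Payload 5.6 kg.
Tool frame: the origin (TCP) lies midway between the tips of the shut fingers; the grasp point (between the pads) lies pinch_z behind it (pinch_z is the distance from the TCP to the grasp point, in m); z points along the fingers, y is the line along which they close (so a half turn about z gives the same grasp; the last joint's range is limited). The gripper opens to 92 mm and grips with 3 to 60 N. Pads are 20 mm wide; open, the fingers measure 128 mm over their backs; the gripper's body (75 mm by 189 mm) begins 69 mm behind the grasp point.
Start: joints at [-73.797, 26.786, -0.665, 91.828, 0.344, 61.387, -3.226], TCP at [0.208, 0.616, 0.215] pointing down, gripper open.
Joint ranges: [-144.91, 144.91], [-17.63, 115.5], [-89.93, 88.59], [15.96, 139.68], [-74.01, 254.01], [8.47, 105.57], [-167.45, 167.45]. Speed limits (degrees/s): [147.25, 147.25, 180, 180, 180, 180, 180].

### API

Orientations are given as a 3x3 rotation matrix whose columns are the frame's x, y, z axes.
In Python, from bench import * gives the robot as it stands.
- The arm moves only by the tool servo_tool, never from a script. Its argument "rows" is one flat list of numbers, 4 for each row, row after row: the shift along the world's x, y, z in units of 30 mm (1.0 is 30 mm), then the turn about the world's z in degrees. In form: [dx, dy, dz, turn, dx, dy, dz, turn, ...]. A call has 1 to 10 rows; each row shifts and turns the commanded pose from where the row before left it; what a row does not reach is not made up. A row lasts 1/12 s, in which the tool goes at most 41.7 mm and 7.16 degrees, less where a joint would pass 70% of its speed; a pose out of reach is approached as far as the arm can. A call is refused whole if a number of a shift passes 1 or a number of a turn 7.16, either way. A call with a gripper value outside its range is refused whole. "gripper" is the finger opening in mm, from 0 to 91.9, set as the call begins (left out, the last holds). The fingers move at their own pace and stop on an object; "grip_force" is the grip in N (left out, the last holds). Time passes only in rows, so rows that do not move let the fingers close. It gives the time, the measured TCP pose, the force, the opening and the grip force at its end, in the units of the state.
- observe(): the state, without advancing time (a new reading comes with each control period).
- get_image(name): name is "scene" or "top"; returns the picture (384x512x3 uint8, red, green, blue); there is no depth.
- camera_info(name): a dict with "mtx" (3x3 intrinsics, pixels), "pose" (4x4, takes a point from camera to world coordinates). Camera axes: x right, y down, z forward; pixel columns grow to the right and rows downward; lengths in m; the calibration is good to about 2 mm. A picture is of the moment at which its call begins. camera_info takes no time and is no camera call.
- close_job(): hands the job in; it is judged then, once.
The state is a dict: "time_s": time; "qpos": joint angles; "qvel": joint speeds; "effort": joint torques, N m; "ee_pos": TCP position; "tool_rot": TCP orientation; "ft_force": force on the tool from outside, world axes, zero at the start; "wrist_torque": the same for the moment, N m; "grip_width": finger opening in m; "gripper_force": force on a finger pad.
Only numpy, scipy, OpenCV 4.12 (cv2) and the standard library are available. Lean on these libraries where they do the work, as an engineer would, in place of code of your own. Each camera call takes 0.05 s, during which the arm holds its last target. There are 200 camera calls.

### The job

Check the blue milled block in the caliper stand: open the caliper, lay the block flat and straight on the sloping bed with its wide heel down against the aluminium lip and its narrow tongue up between the caliper jaws, then slide the jaw shut by its orange tab, gently, until it presses firmly on the tongue and pins it against the fixed jaw. Leave the jaws shut on the block and let go; do not disturb the bare metal block, the solder reel, the bottle or the red tape.

Things in the scene. Friction and masses are not known exactly. Their poses are not given: they have to be found in the camera images.
- caliper: Steel caliper, 204 mm long, fixed on the grey stand. The stand's bed slopes 30 degrees, rising away from the robot; its heading varies. Axes: x up the slope, y along the beam (to the left seen from the robot), z square out of the bed. In this frame (mm): bed face z = -11, from x -140 to 45, y -113 to 113; beam x 5 to 21, z 2 to 6; slider x 0 to 26, top z 12; end clamps up to z 14.
- fixed_jaw (a point): Middle of the fixed jaw's gauging face, at caliper (-18, 86, 4) mm; the face looks along caliper -y. Both jaws reach down the slope from caliper x = 0 to -35 mm and are 4 mm thick (z 2 to 6).
- lip (a point): Middle of the aluminium lip at the foot of the bed, on its upper face, at caliper (-118, 63, -5) mm. The lip runs 100 mm along caliper y and stands 12 mm out of the bed (to caliper z = 1 mm).
- caliper_slider (a joint): Slide of the moving jaw (m). Gap between the jaws = joint + 5 mm; grows as the slider moves along the caliper's -y; range 0 to 0.1, dry friction about 1 N, stays where left, no spring. Starts too narrow for the tongue. Reads about 0.019 when the jaws are shut on the 24 mm tongue, up to 0.003 more if the block lies askew.
- tab_mid (a point): Point on the axis of the slider's orange thumb tab, 20 mm above the tab's foot and 14 mm below its top. The tab is 14 mm (caliper x) x 20 mm (caliper y) and 34 mm tall along caliper z, so it stands square to the slope; its foot is at caliper z = 12 mm. It moves with the slider; the moving jaw's face is 27 mm further along caliper +y than its axis.
- blue_block: The block to gauge: loose, blue, milled, 110 mm long, 30 mm high, about 0.2 kg. Origin at the centre of its underside, x along it towards the tongue, z up. Heel: x -55 to +10 mm, 40 mm wide; tongue: x +10 to +55 mm, 24 mm wide; both full height. Lies flat on the bench.
- blue_block_tongue_end (a point): Centre of the blue block's tongue end face (block x = +55, z = 15 mm). With the heel against the lip it lies at caliper x = -8 mm, z = +4 mm; with the jaws shut, at caliper y = 74 mm.
- blue_block_heel_end (a point): Centre of the blue block's heel end face (block x = -55, z = 15 mm).
- bare_block: Loose block of bare aluminium, same shape and size as the blue one; leave it. It and the blue block swap places between starts.
- solder_reel: Loose reel of solder, 54 mm across, 40 mm high, origin under its centre; leave it.
- bottle: Loose white bottle with a blue nozzle, 49 mm across, 134 mm high, origin under its centre; leave it.
- red_tape: Loose red tape roll, 58 mm across, 18 mm high, origin under its centre; leave it.
Things that resemble listed ones, but are neither listed nor needed, are in the scene too. Several things have the shape of the blue_block; the one meant has the colours described above.

How it is judged:
By the outcome, as a careful person would: the job done as asked, in the order asked, and still so for the second after the job is handed in, with the robot touching nothing.
It also fails if it takes over 70 s, if anything falls off the work surface, if the arm or the gripper's body presses on something with over 40 N, if the wrist force passes 120 N, or if a joint passes its speed limit or range.

## Working session

There is one attempt and no reset: what is moved stays moved. The work goes in short steps, Python scripts to look and compute and a tool call to move; the robot and the scene stay as the last step left them, time stands still between calls to the robot, and variables do not carry over. Pictures are saved under pics/ and viewed, at most 10 in all, crops included, and the job is handed in when it is done.

Besides the shell and the picture viewer there is one more tool, called after ">>>" in YAML: its name, and indented under it one key for each argument. servo_tool: Moves the arm, as the interface text tells. Its arguments: {"type":"object","properties":{"rows":{"type":"array"},"gripper":{"type":"number"},"grip_force":{"type":"number"}},"required":["rows"]}

```bash
mkdir -p pics; ls; python3 - <<'E'
from bench import *
import cv2, numpy as np
s=observe()
print(s)
try: print(pinch_z)
except Exception as e: print(e)
for n in("scene","top"):
    im=get_image(n); cv2.imwrite(f"pics/{n}0.png",cv2.resize(im[:,:,::-1],(800,600),interpolation=cv2.INTER_CUBIC)); np.save(f"{n}0.npy",im)
    c=camera_info(n); print(n,np.round(c["mtx"],1).tolist(),np.round(c["pose"],3).tolist())
E
```

```text
pics
{'time_s': 0.0, 'qpos': array([-73.79746086,  26.83639312,  -0.66407958,  91.88211198,
         0.34454943,  61.38592059,  -3.22542759]), 'qvel': array([-0.07375625, -0.07114713, -0.05440226,  0.00944731,  0.05399648,
        0.11547663, -0.01735388]), 'effort': array([-1.90790711e-04, -5.20572996e+01, -1.26806652e-02, -2.43749660e+01,
       -5.65913308e-02,  1.72711402e-02,  1.64378944e-04]), 'ee_pos': array([0.20792378, 0.61521943, 0.21362729]), 'tool_rot': array([[-9.47378854e-01,  3.20114225e-01, -4.36075674e-04],
       [ 3.20114490e-01,  9.47377277e-01, -1.73452150e-03],
       [-1.42116820e-04, -1.78284313e-03, -9.99998401e-01]]), 'ft_force': array([ 0.04503287, -0.83874027,  0.18020174]), 'wrist_torque': array([0.00377202, 0.04371298, 0.00555218]), 'gripper_force': 0.0, 'grip_width': 0.09176862747823754}
0.0187
scene [[414.6, 0.0, 260.4], [0.0, 414.6, 189.4], [0.0, 0.0, 1.0]] [[0.658, -0.328, 0.678, -0.207], [-0.753, -0.291, 0.59, -0.891], [0.004, -0.899, -0.438, 0.581], [0.0, 0.0, 0.0, 1.0]]
top [[475.4, 0.0, 251.1], [0.0, 475.4, 193.8], [0.0, 0.0, 1.0]] [[0.002, -0.982, 0.188, 0.33], [-1.0, -0.0, 0.007, -0.216], [-0.007, -0.188, -0.982, 1.269], [0.0, 0.0, 0.0, 1.0]]
```

View pics/scene0.png

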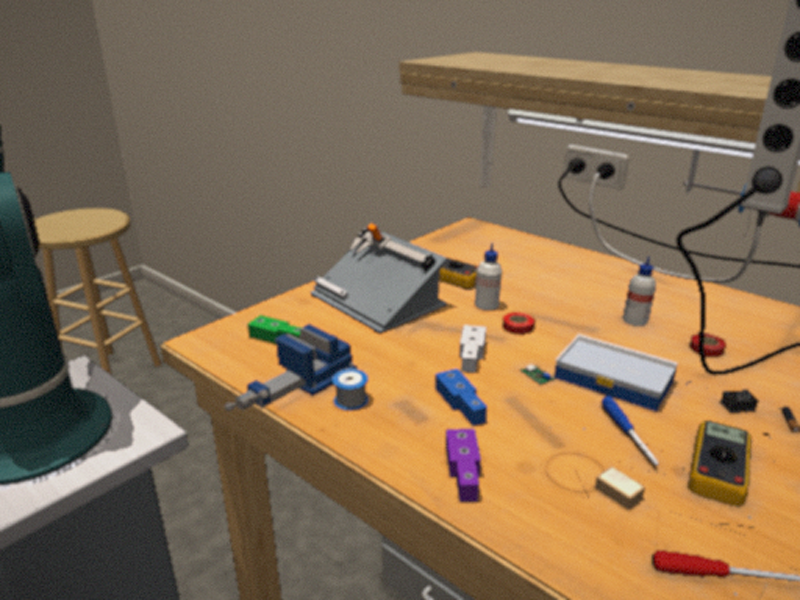

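View pics/top0.png

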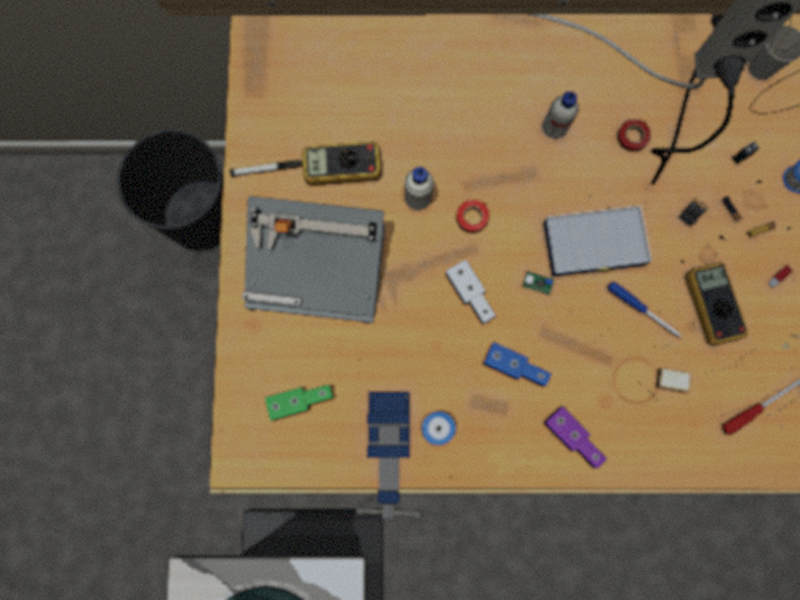

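The scene view shows the stand at about (380,275), the blue block at (460,395) and the orange tab at (374,230). In the top view the stand is at (315,258), the blue block at (517,364) and the orange tab at (284,226). I'll enlarge these areas.

```bash
python3 - <<'E'
import cv2, numpy as np
t=np.load("top0.npy")[:,:,::-1]; s=np.load("scene0.npy")[:,:,::-1]
def crop(im,x,y,w,h,k):
    return cv2.resize(im[y:y+h,x:x+w],(w*k,h*k),interpolation=cv2.INTER_CUBIC)
a=crop(t,150,120,100,90,4); b=crop(s,195,138,100,75,4); c=crop(t,300,210,60,45,4); d=crop(s,270,228,50,50,4)
o=np.zeros((600,800,3),np.uint8)
o[:360,:400]=a; o[:300,400:]=b; o[370:550,:240]=c; o[370:570,400:600]=d
cv2.imwrite("pics/crop1.png",o)
E
```

```text
(no output)
```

View pics/crop1.png

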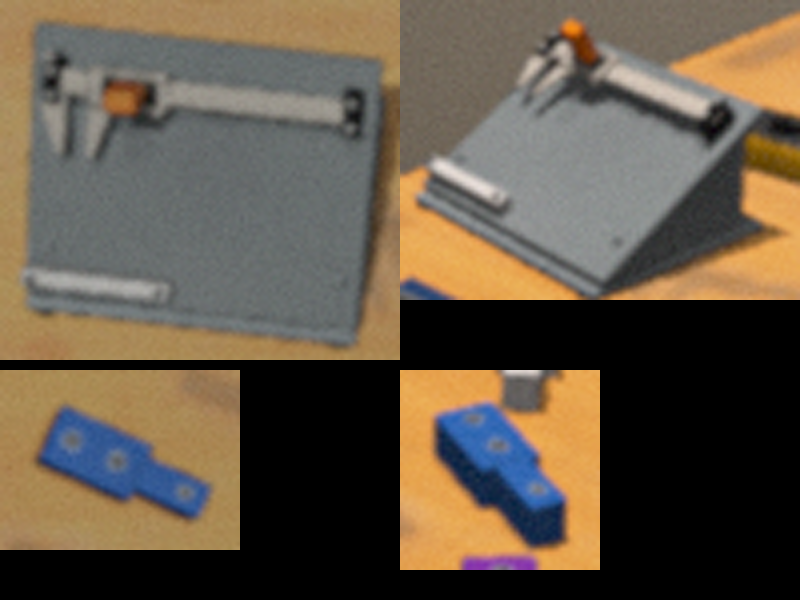

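The crop shows the bed corners at (38,22) and (383,60), the lip at (27,268) to (170,284), the jaw tips at (70,157) and (86,158), and the orange tab at (124,97). It also shows the blue block clearly in both views. Next I'll fit the caliper and block poses from both views.

```bash
cat > h.py <<'E'
from bench import *
import cv2, numpy as np
from scipy.optimize import least_squares
from scipy.spatial.transform import Rotation as Ro
def proj(n,P):
    c=camera_info(n); T=np.linalg.inv(c["pose"]); q=np.atleast_2d(P)@T[:3,:3].T+T[:3,3]
    q=q@np.array(c["mtx"]).T; return q[:,:2]/q[:,2:]
def Rc(h): return Ro.from_euler('z',h,degrees=True).as_matrix()@Ro.from_euler('y',-30,degrees=True).as_matrix()
def cal(p,P): return np.atleast_2d(P)/1000@Rc(p[3]).T+p[:3]
E
python3 - <<'E'
from h import *
A=lambda u,v:(150+(u+.5)/4-.5,120+(v+.5)/4-.5)
B=lambda u,v:(195+(u-400+.5)/4-.5,138+(v+.5)/4-.5)
C=lambda u,v:(300+(u+.5)/4-.5,210+(v-370+.5)/4-.5)
D=lambda u,v:(270+(u-400+.5)/4-.5,228+(v-370+.5)/4-.5)
# caliper: (view, pixel, point(with slider dep flag))
K=[("top",A(38,22),(45,113,-11)),("top",A(383,60),(45,-113,-11)),("top",A(27,268),(-118,113,1)),("top",A(170,284),(-118,13,1)),
("top",A(70,157),(-35,86,6)),("scene",B(762,115),(45,-113,-11)),("scene",B(434,157),(-118,113,1)),("scene",B(510,198),(-118,13,1)),("scene",B(524,85),(-35,88,6))]
def f(p,full=False):
    r=np.array([proj(n,cal(p,P))[0]-px for n,px,P in K])
    t=np.vstack([proj("top",cal(p,(13,p[4]*1000,46)))-np.array(A(121,97)),proj("scene",cal(p,(13,p[4]*1000,46)))-np.array(B(571,26))])
    r=np.vstack([r,t]); return r if full else r.ravel()
s=least_squares(f,[.5,.15,.1,-7,.05],loss='soft_l1',x_scale=[.01,.01,.01,1,.01])
p=s.x; print("cal",p.round(4)); print(f(p,True).round(1).tolist())
np.save("cal.npy",p)
print("tab_mid",cal(p,(13,p[4]*1000,32)),"lip",cal(p,(-118,63,-5)),"fixed",cal(p,(-18,86,4)),"bedlow z",cal(p,(-140,0,-11)))
# block
L=[("top",C(66,407),(-55,20,30)),("top",C(38,459),(-55,-20,30)),("top",C(211,486),(55,12,30)),("top",C(197,519),(55,-12,30)),("top",C(152,446),(10,20,30)),("top",C(127,500),(10,-20,30)),
("scene",D(437,418),(-55,-20,30)),("scene",D(492,404),(-55,20,30)),("scene",D(538,458),(10,20,30)),("scene",D(480,468),(10,-20,30)),("scene",D(565,497),(55,12,30)),("scene",D(527,512),(55,-12,30)),("scene",D(530,545),(55,-12,0))]
def g(p,full=False):
    R=Ro.from_euler('z',p[3],degrees=True).as_matrix()
    r=np.array([proj(n,(R@np.array(P))/1000+p[:3])[0]-px for n,px,P in L]); return r if full else r.ravel()
s=least_squares(g,[.4,-.2,0,-112],loss='soft_l1',x_scale=[.01,.01,.01,1]); b=s.x
print("blk",b.round(4)); print(g(b,True).round(1).tolist()); np.save("blk.npy",b)
E
```

```text
cal [ 0.6756 -0.0779  0.0916 -6.6985  0.0461]
[[-0.1, -0.2], [1.0, 0.1], [-0.6, -0.3], [0.9, -0.0], [-0.5, -1.1], [0.9, -1.5], [-0.2, -0.0], [-0.2, -0.2], [-1.2, 1.5], [-0.3, 1.2], [0.1, 0.8]]
tab_mid [[ 0.67623757 -0.03162208  0.12581369]] lip [[ 0.5839102  -0.00374069  0.02827075]] fixed [[0.66813511 0.00952548 0.08606497]] bedlow z [[ 0.56061861 -0.06443819  0.01207459]]
blk [ 4.615000e-01 -4.170000e-01 -1.100000e-03 -1.157323e+02]
[[-0.7, -1.1], [-0.0, -0.4], [0.3, 0.1], [0.1, 0.2], [0.4, -0.1], [0.5, 0.1], [-1.4, -0.8], [-0.5, -0.8], [0.6, -0.5], [-0.1, 0.8], [0.3, 1.0], [0.4, -0.3], [-1.0, 2.3]]
```

The caliper and block fits agree with the heights given (block z about 0, bed foot about 12 mm). Tab_mid is at (0.676, -0.032, 0.126). I'll move over the tab first.

>>> servo_tool:
  rows: [0.65, -0.9, 0, 0.5, 0.65, -0.9, 0, 0.5, 0.65, -0.9, 0, 0.5, 0.65, -0.9, 0, 0.5, 0.65, -0.9, 0, 0.5, 0.65, -0.9, 0, 0.5, 0.65, -0.9, 0, 0.5, 0.65, -0.9, 0, 0.5, 0.65, -0.9, 0, 0.5, 0.65, -0.9, 0, 0.5]
  gripper: 50

```text
time_s: 0.93
ee_pos: [0.4036, 0.3442, 0.2144]
tool_rot: [[-0.972, 0.236, -0.0], [0.236, 0.972, -0.0], [0.0, -0.0, -1.0]]
ft_force: [-0.8, 0.3, -0.1]
grip_width: 0.0498
gripper_force: 0.0
```

>>> servo_tool:
  rows: [0.65, -0.9, 0, 0.5, 0.65, -0.9, 0, 0.5, 0.65, -0.9, 0, 0.5, 0.65, -0.9, 0, 0.5, 0.65, -0.9, 0, 0.5, 0.65, -0.9, 0, 0.5, 0.65, -0.9, 0, 0.5, 0.65, -0.9, 0, 0.5, 0.65, -0.9, 0, 0.5, 0.65, -0.9, 0, 0.5]

```text
time_s: 1.77
ee_pos: [0.5985, 0.0743, 0.2143]
tool_rot: [[-0.989, 0.15, -0.001], [0.15, 0.989, -0.0], [0.001, -0.0, -1.0]]
ft_force: [0.5, 0.3, 0.7]
grip_width: 0.0497
gripper_force: 0.0
```

>>> servo_tool:
  rows: [0.65, -0.9, 0, 0.5, 0.65, -0.9, 0, 0.5, 0.65, -0.9, 0, 0.5, 0.65, -0.9, 0, 0.5, 0, 0, 0, 0, 0, 0, 0, 0]

```text
time_s: 2.27
ee_pos: [0.6761, -0.0348, 0.2136]
tool_rot: [[-0.993, 0.12, -0.001], [0.12, 0.993, -0.001], [0.001, -0.001, -1.0]]
ft_force: [0.4, 0.8, -0.3]
grip_width: 0.0501
gripper_force: 0.0
```

>>> servo_tool:
  rows: [-0.03, 0.06, -0.4, 0, -0.03, 0.06, -0.4, 0, 0, 0, -0.4, 0, 0, 0, -0.4, 0, 0, 0, -0.4, 0, 0, 0, -0.4, 0, 0, 0, -0.4, 0, 0, 0, -0.3, 0, 0, 0, -0.2, 0, 0, 0, -0.1, 0]

```text
time_s: 3.1
ee_pos: [0.6738, -0.0287, 0.1113]
tool_rot: [[-0.993, 0.116, -0.001], [0.116, 0.993, -0.0], [0.001, -0.0, -1.0]]
ft_force: [-0.2, 0.2, -0.1]
grip_width: 0.0498
gripper_force: 0.0
```

>>> servo_tool:
  rows: [0, 0, 0, 0, 0, 0, 0, 0, 0, 0, 0, 0, 0, 0, 0, 0, 0, 0, 0, 0, 0, 0, 0, 0]
  gripper: 10
  grip_force: 10

```text
time_s: 3.6
ee_pos: [0.6747, -0.0288, 0.1133]
tool_rot: [[-0.993, 0.116, 0.001], [0.116, 0.993, -0.0], [-0.001, -0.0, -1.0]]
ft_force: [-0.9, 0.7, 2.4]
grip_width: 0.0201
gripper_force: 10.0
```

>>> servo_tool:
  rows: [-0.02, -0.1, 0, 0, -0.023, -0.2, 0, 0, -0.023, -0.2, 0, 0, -0.023, -0.2, 0, 0, -0.023, -0.2, 0, 0, -0.023, -0.2, 0, 0, -0.023, -0.2, 0, 0, -0.023, -0.2, 0, 0, -0.023, -0.2, 0, 0, -0.012, -0.1, 0, 0]

```text
time_s: 4.43
ee_pos: [0.6682, -0.0844, 0.1133]
tool_rot: [[-0.993, 0.117, 0.002], [0.117, 0.993, -0.001], [-0.002, -0.0, -1.0]]
ft_force: [1.4, 1.1, 4.9]
grip_width: 0.0196
gripper_force: 10.0
```

>>> servo_tool:
  rows: [0, 0, 0, 0, 0, 0, 0, 0, 0, 0, 0, 0, 0, 0, 0, 0]
  gripper: 60

```text
time_s: 4.77
ee_pos: [0.667, -0.0825, 0.1118]
tool_rot: [[-0.993, 0.116, -0.002], [0.116, 0.993, 0.0], [0.002, -0.0, -1.0]]
ft_force: [-0.2, 0.2, 1.0]
grip_width: 0.0447
gripper_force: 0.0
```

>>> servo_tool:
  rows: [0, 0, 0.3, 0, 0, 0, 0.6, 0, 0, 0, 0.9, 0, 0, 0, 0.9, 0, 0, 0, 0.6, 0, 0, 0, 0.2, 0]

```text
time_s: 5.27
ee_pos: [0.6695, -0.0828, 0.2219]
tool_rot: [[-0.993, 0.116, 0.006], [0.116, 0.993, -0.0], [-0.006, 0.0, -1.0]]
ft_force: [0.1, 0.4, 0.7]
grip_width: 0.0597
gripper_force: 0.0
```

>>> servo_tool:
  rows: [-0.41, -0.67, 0, -6.8, -0.41, -0.67, 0, -6.8, -0.41, -0.67, 0, -6.8, -0.41, -0.67, 0, -6.8, -0.41, -0.67, 0, -6.8, -0.41, -0.67, 0, -6.8, -0.41, -0.67, 0, -6.8, -0.41, -0.67, 0, -6.8]
  gripper: 65

```text
time_s: 5.93
ee_pos: [0.5683, -0.2439, 0.217]
tool_rot: [[-0.479, 0.878, -0.001], [0.878, 0.479, 0.0], [0.001, -0.001, -1.0]]
ft_force: [0.5, 0.2, -0.3]
grip_width: 0.0649
gripper_force: 0.0
```

>>> servo_tool:
  rows: [-0.41, -0.67, 0, -6.8, -0.41, -0.67, 0, -6.8, -0.41, -0.67, 0, -6.8, -0.41, -0.67, 0, -6.8, -0.41, -0.67, 0, -6.8, -0.41, -0.67, 0, -6.8, -0.41, -0.67, 0, -6.8, -0.41, -0.67, 0, -6.8, 0, 0, 0, 0, 0, 0, 0, 0]

```text
time_s: 6.77
ee_pos: [0.4698, -0.4049, 0.2171]
tool_rot: [[0.431, 0.902, -0.001], [0.902, -0.431, 0.0], [-0.0, -0.001, -1.0]]
ft_force: [0.4, 0.3, 0.3]
grip_width: 0.065
gripper_force: 0.0
```

```bash
python3 - <<'E'
from h import *
s=observe(); print(s['ee_pos'],np.degrees(np.arctan2(s['tool_rot'][1,1],s['tool_rot'][0,1])),s['qpos'].round(1))
a=get_image("top");b=get_image("scene");np.save("top1.npy",a);np.save("scene1.npy",b)
k=lambda im,x,y,w,h,z:cv2.resize(im[y:y+h,x:x+w,::-1],(w*z,h*z),interpolation=cv2.INTER_CUBIC)
o=np.zeros((600,800,3),np.uint8);o[:300,:400]=k(a,150,125,100,75,4);o[:300,400:]=k(b,195,138,100,75,4);o[300:,:400]=k(a,290,190,100,75,4);o[300:,400:]=k(b,250,205,100,75,4)
cv2.imwrite("pics/c2.png",o)
E
```

```text
[ 0.46977803 -0.40490732  0.21706756] -25.556026415748324 [  6.   28.1  43.5  98.3 -21.4  62.3  30.6]
```

View pics/c2.png

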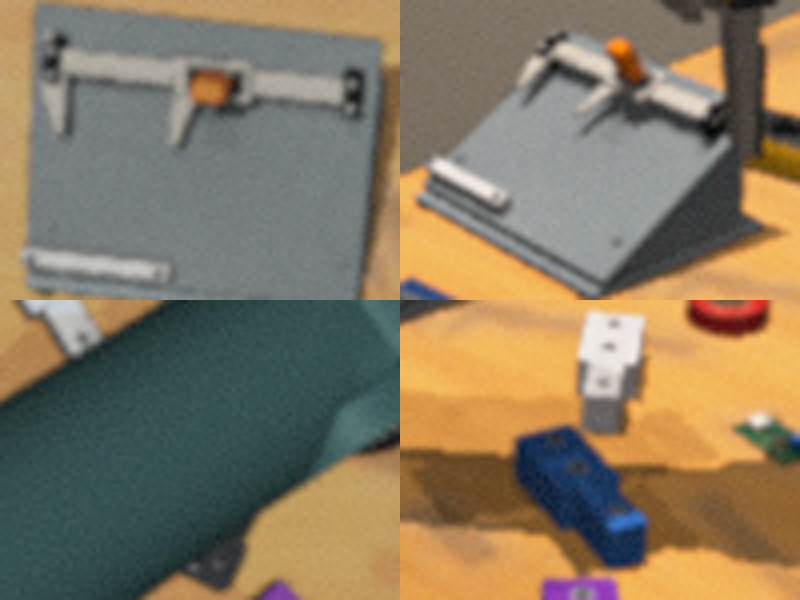

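The jaws are now open (fixed tip near (65,130), moving tip near (180,145)) and the blue block is untouched. I'll descend onto the block.

>>> servo_tool:
  rows: [-0.06, 0.05, -0.7, 0, 0, 0, -0.9, 0, 0, 0, -0.9, 0, 0, 0, -0.9, 0, 0, 0, -0.9, 0, 0, 0, -0.9, 0, 0, 0, -0.7, 0, 0, 0, -0.6, 0, 0, 0, -0.4, 0, 0, 0, -0.1, 0]

```text
time_s: 7.7
ee_pos: [0.4691, -0.4004, 0.0053]
tool_rot: [[0.428, 0.904, -0.002], [0.904, -0.428, 0.003], [0.002, -0.003, -1.0]]
ft_force: [-0.1, -0.0, 0.6]
grip_width: 0.0651
gripper_force: 0.0
```

>>> servo_tool:
  rows: [0, 0, 0, 0, 0, 0, 0, 0, 0, 0, 0, 0, 0, 0, 0, 0, 0, 0, 0, 0, 0, 0, 0, 0]
  gripper: 30
  grip_force: 15

```text
time_s: 8.2
ee_pos: [0.4698, -0.403, 0.0087]
tool_rot: [[0.43, 0.903, 0.001], [0.903, -0.43, -0.0], [0.0, 0.002, -1.0]]
ft_force: [-1.9, 0.0, 6.9]
grip_width: 0.0398
gripper_force: 15.0
```

>>> servo_tool:
  rows: [0, 0, 0.4, 0, 0, 0, 0.8, 0, 0, 0, 0.9, 0, 0, 0, 0.9, 0, 0, 0, 0.9, 0, 0, 0, 0.9, 0, 0, 0, 0.9, 0, 0, 0, 0.8, 0, 0, 0, 0.5, 0, 0, 0, 0, 0]

```text
time_s: 9.03
ee_pos: [0.4702, -0.4042, 0.2216]
tool_rot: [[0.43, 0.903, 0.005], [0.903, -0.43, -0.003], [-0.001, 0.006, -1.0]]
ft_force: [0.8, -0.9, -1.5]
grip_width: 0.0402
gripper_force: 15.0
```

```bash
cat >> h.py <<'E'
def tc(P):  # world TCP for caliper-frame grasp point (mm)
    return (cal(np.load("cal.npy"),P)[0]-[0,0,.0187]).round(4)
E
python3 - <<'E'
from h import *
print("above",tc((-56,72,80)),"contact",tc((-56,72,46)),"flat",tc((-74,72,14)),"lip",tc((-78,72,14)))
s=observe(); print(s['ee_pos'],s['grip_width'],s['ft_force'])
E
```

```text
above [0.5961 0.0039 0.1142] contact [0.613  0.0019 0.0847] flat [0.6134 0.0019 0.048 ] lip [0.6099 0.0023 0.046 ]
[ 0.47021055 -0.40416173  0.22159263] 0.04020718792185557 [ 0.75463935 -0.86549024 -1.48446171]
```

>>> servo_tool:
  rows: [0.3, 0.84, -0.05, 6.8, 0.3, 0.84, -0.05, 6.8, 0.3, 0.84, -0.05, 6.8, 0.3, 0.84, -0.05, 6.8, 0.3, 0.84, -0.05, 6.8, 0.3, 0.84, -0.05, 6.8, 0.3, 0.84, -0.05, 6.8, 0.3, 0.84, -0.05, 6.8, 0.3, 0.84, -0.05, 6.8]

```text
time_s: 9.78
ee_pos: [0.5495, -0.1743, 0.2029]
tool_rot: [[-0.589, 0.808, -0.002], [0.808, 0.589, 0.0], [0.002, -0.001, -1.0]]
ft_force: [-0.4, -0.1, -2.9]
grip_width: 0.0404
gripper_force: 15.0
```

>>> servo_tool:
  rows: [0.3, 0.84, -0.05, 6.8, 0.3, 0.84, -0.05, 6.8, 0.3, 0.84, -0.05, 6.8, 0.3, 0.84, -0.05, 6.8, 0.3, 0.84, -0.05, 6.8, 0.3, 0.84, -0.05, 6.8, 0.3, 0.84, -0.05, 6.8, 0, 0, 0, 0, 0, 0, 0, 0]

```text
time_s: 10.53
ee_pos: [0.6124, 0.0025, 0.192]
tool_rot: [[-0.994, 0.113, -0.003], [0.113, 0.994, 0.0], [0.003, 0.0, -1.0]]
ft_force: [-0.6, -0.7, -1.9]
grip_width: 0.04
gripper_force: 15.0
```

```bash
python3 - <<'E'
from h import *
s=observe(); print(s['ee_pos'],np.degrees(np.arctan2(s['tool_rot'][1,1],s['tool_rot'][0,1])),s['qpos'].round(1))
a=get_image("top");b=get_image("scene");np.save("top2.npy",a);np.save("scene2.npy",b)
k=lambda im,x,y,w,h,z:cv2.resize(im[y:y+h,x:x+w,::-1],(w*z,h*z),interpolation=cv2.INTER_CUBIC)
o=np.zeros((400,800,3),np.uint8);o[:,:400]=k(a,150,115,100,100,4);o[:,400:]=k(b,190,113,100,100,4)
cv2.imwrite("pics/c3.png",o)
E
```

```text
[0.61235509 0.00252027 0.19195244] 83.494129548722 [-14.   24.6  14.   99.3  -6.9  57.1  86. ]
```

View pics/c3.png

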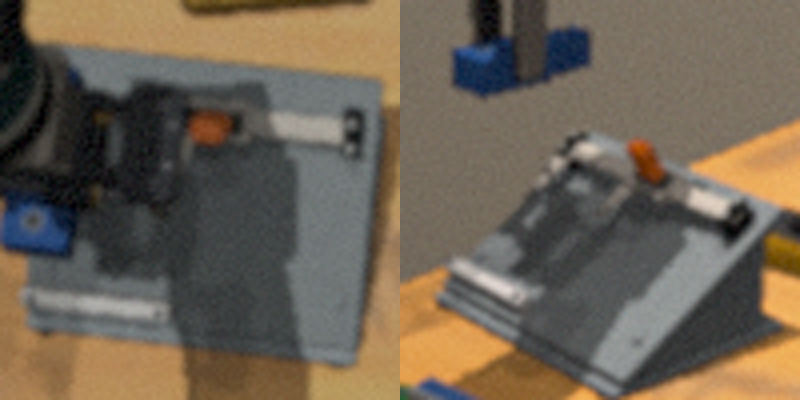

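The block is level in the grip with its tongue up-slope, over the open jaws. I'll move 4 mm clear of the fixed jaw and lower it so that it tips flat onto the bed.

>>> servo_tool:
  rows: [0.01, -0.08, -0.3, 0, 0.01, -0.08, -0.5, 0, 0, 0, -0.7, 0, 0, 0, -0.7, 0, 0, 0, -0.5, 0, 0, 0, -0.3, 0, 0, 0, -0.2, 0, 0, 0, 0, 0]

```text
time_s: 11.3
ee_pos: [0.6128, -0.0052, 0.0963]
tool_rot: [[-0.993, 0.117, -0.002], [0.117, 0.993, -0.0], [0.002, -0.001, -1.0]]
ft_force: [-1.1, -0.8, -3.3]
grip_width: 0.0399
gripper_force: 15.0
```

>>> servo_tool:
  rows: [0, 0, -0.1, 0, 0, 0, -0.1, 0, 0, 0, -0.1, 0, 0, 0, -0.1, 0, 0, 0, -0.1, 0, 0, 0, -0.1, 0, 0, 0, 0, 0]

```text
time_s: 11.88
ee_pos: [0.6135, -0.0042, 0.0798]
tool_rot: [[-0.993, 0.116, -0.0], [0.116, 0.993, 0.0], [0.0, 0.0, -1.0]]
ft_force: [-3.6, 0.4, -0.2]
grip_width: 0.0399
gripper_force: 15.0
```

>>> servo_tool:
  rows: [0, 0, -0.1, 0, 0, 0, -0.1, 0, 0, 0, -0.1, 0, 0, 0, -0.1, 0, 0, 0, -0.1, 0, 0, 0, 0, 0]

```text
time_s: 12.38
ee_pos: [0.6146, -0.0044, 0.0642]
tool_rot: [[-0.993, 0.116, 0.002], [0.116, 0.993, -0.0], [-0.002, 0.0, -1.0]]
ft_force: [0.4, -0.6, -0.5]
grip_width: 0.0401
gripper_force: 15.0
```

>>> servo_tool:
  rows: [0, 0, -0.1, 0, 0, 0, -0.1, 0, 0, 0, -0.1, 0, 0, 0, 0, 0]

```text
time_s: 12.72
ee_pos: [0.6137, -0.0043, 0.055]
tool_rot: [[-0.993, 0.116, -0.0], [0.116, 0.993, -0.0], [0.0, -0.0, -1.0]]
ft_force: [-0.6, -0.3, -0.7]
grip_width: 0.0402
gripper_force: 15.0
```

```bash
python3 - <<'E'
from h import *
s=observe(); print(s['ee_pos'],s['ft_force'],s['wrist_torque'])
a=get_image("top");b=get_image("scene")
k=lambda im,x,y,w,h,z:cv2.resize(im[y:y+h,x:x+w,::-1],(w*z,h*z),interpolation=cv2.INTER_CUBIC)
o=np.zeros((400,800,3),np.uint8);o[:,:400]=k(a,150,115,100,100,4);o[:,400:]=k(b,190,123,80,80,5)
cv2.imwrite("pics/c4.png",o)
E
```

```text
[ 0.61374043 -0.0043068   0.0550136 ] [-0.55366954 -0.25288452 -0.71760126] [0.02638377 0.00963046 0.01535901]
```

View pics/c4.png

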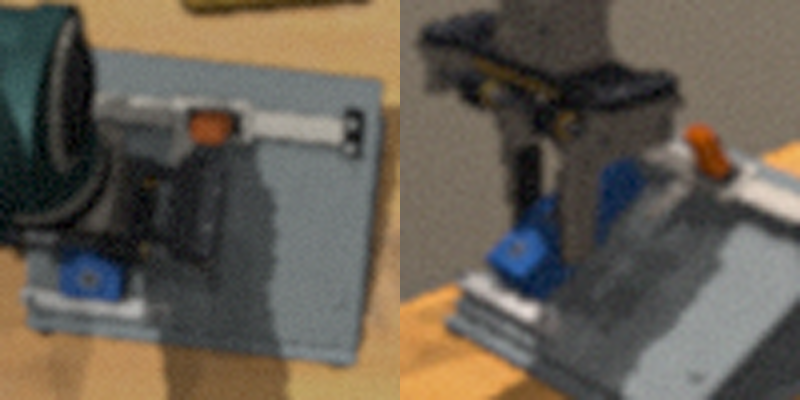

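The block has tipped to match the slope and its heel is just above the lip. I'll keep lowering until it's flat.

>>> servo_tool:
  rows: [0, 0, -0.08, 0, 0, 0, -0.08, 0, 0, 0, 0, 0, 0, 0, 0, 0]

```text
time_s: 13.15
ee_pos: [0.6145, -0.0044, 0.0525]
tool_rot: [[-0.993, 0.116, 0.001], [0.116, 0.993, 0.0], [-0.001, 0.001, -1.0]]
ft_force: [-3.8, 0.1, 11.1]
grip_width: 0.0401
gripper_force: 15.0
```

>>> servo_tool:
  rows: [0, 0, -0.06, 0, 0, 0, 0, 0, 0, 0, 0, 0]

```text
time_s: 13.4
ee_pos: [0.6151, -0.0045, 0.0516]
tool_rot: [[-0.993, 0.116, 0.003], [0.116, 0.993, 0.0], [-0.003, 0.001, -1.0]]
ft_force: [-5.3, 0.5, 14.8]
grip_width: 0.0401
gripper_force: 15.0
```

>>> servo_tool:
  rows: [-0.03, 0.003, 0.0, 0, -0.057, 0.007, -0.033, 0, -0.057, 0.007, -0.033, 0, 0, 0, 0, 0]

```text
time_s: 13.73
ee_pos: [0.6124, -0.004, 0.05]
tool_rot: [[-0.993, 0.116, 0.007], [0.116, 0.993, 0.0], [-0.006, 0.001, -1.0]]
ft_force: [-0.5, 0.2, 13.0]
grip_width: 0.0402
gripper_force: 15.0
```

>>> servo_tool:
  rows: [-0.057, 0.007, -0.033, 0, -0.057, 0.007, -0.033, 0, 0, 0, 0, 0, 0, 0, 0, 0]

```text
time_s: 14.07
ee_pos: [0.6124, -0.004, 0.0497]
tool_rot: [[-0.993, 0.116, 0.013], [0.116, 0.993, -0.0], [-0.013, 0.001, -1.0]]
ft_force: [3.1, -1.2, 17.2]
grip_width: 0.04
gripper_force: 15.0
```

>>> servo_tool:
  rows: [0, 0, 0.05, 0, 0.008, 0.066, 0, 0, 0.008, 0.066, 0, 0, 0, 0, 0, 0, 0, 0, 0, 0]

```text
time_s: 14.48
ee_pos: [0.6123, -0.0032, 0.0498]
tool_rot: [[-0.993, 0.118, 0.012], [0.118, 0.993, -0.004], [-0.013, -0.002, -1.0]]
ft_force: [6.6, -6.0, 7.5]
grip_width: 0.0397
gripper_force: 15.0
```

>>> servo_tool:
  rows: [0.004, 0.033, 0, 0, 0.004, 0.033, 0, 0, 0, 0, 0, 0, 0, 0, 0, 0]

```text
time_s: 14.82
ee_pos: [0.6124, -0.0021, 0.0498]
tool_rot: [[-0.993, 0.118, 0.012], [0.118, 0.993, -0.005], [-0.013, -0.003, -1.0]]
ft_force: [5.5, -7.3, 8.2]
grip_width: 0.0403
gripper_force: 15.0
```

>>> servo_tool:
  rows: [0.004, 0.033, 0, 0, 0.004, 0.033, 0, 0, 0, 0, 0, 0, 0, 0, 0, 0]

```text
time_s: 15.15
ee_pos: [0.6127, -0.0002, 0.0498]
tool_rot: [[-0.993, 0.118, 0.012], [0.118, 0.993, -0.005], [-0.013, -0.003, -1.0]]
ft_force: [5.9, -7.8, 7.7]
grip_width: 0.0399
gripper_force: 15.0
```

>>> servo_tool:
  rows: [0.004, 0.033, 0, 0, 0.004, 0.033, 0, 0, 0, 0, 0, 0, 0, 0, 0, 0]

```text
time_s: 15.48
ee_pos: [0.6129, 0.0018, 0.0498]
tool_rot: [[-0.993, 0.118, 0.012], [0.118, 0.993, -0.005], [-0.012, -0.003, -1.0]]
ft_force: [6.3, -8.6, 8.5]
grip_width: 0.0398
gripper_force: 15.0
```

>>> servo_tool:
  rows: [0.004, 0.033, 0, 0, 0.004, 0.033, 0, 0, 0, 0, 0, 0, 0, 0, 0, 0]

```text
time_s: 15.82
ee_pos: [0.6131, 0.0038, 0.0498]
tool_rot: [[-0.993, 0.118, 0.012], [0.118, 0.993, -0.005], [-0.012, -0.003, -1.0]]
ft_force: [5.4, -8.0, 7.9]
grip_width: 0.0402
gripper_force: 15.0
```

```bash
python3 - <<'E'
from h import *
a=get_image("top");b=get_image("scene")
s=observe(); print(s['ee_pos'],s['ft_force'],s['wrist_torque'])
k=lambda im,x,y,w,h,z:cv2.resize(im[y:y+h,x:x+w,::-1],(w*z,h*z),interpolation=cv2.INTER_CUBIC)
o=np.zeros((400,800,3),np.uint8);o[:,:400]=k(a,150,115,80,80,5);o[:,400:]=k(b,200,128,50,50,8)
cv2.imwrite("pics/c5.png",o)
E
```

```text
[0.61315963 0.00375261 0.04980249] [ 6.07658981 -8.85748354  8.43500358] [-1.9392908  -1.26881214  0.13512485]
```

View pics/c5.png

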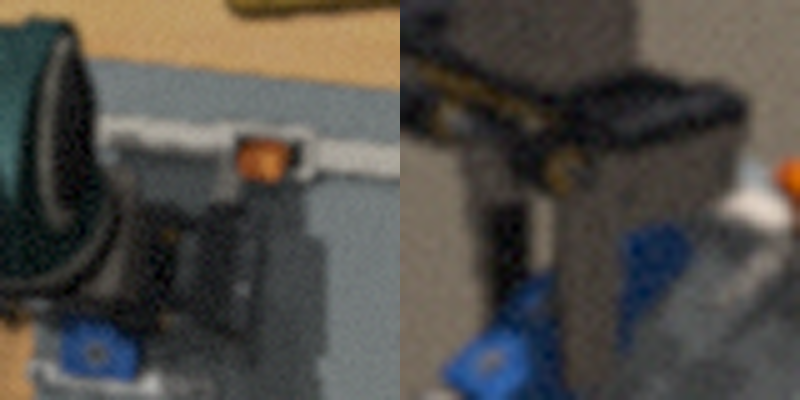

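The heel sits against the lip and the block is still sliding freely toward the fixed jaw. I'll carry on until it makes contact.

>>> servo_tool:
  rows: [0.004, 0.033, 0, 0, 0, 0, 0, 0, 0, 0, 0, 0]

```text
time_s: 16.17
ee_pos: [0.6132, 0.0047, 0.0498]
tool_rot: [[-0.993, 0.118, 0.012], [0.118, 0.993, -0.005], [-0.012, -0.003, -1.0]]
ft_force: [6.7, -7.7, 8.6]
grip_width: 0.04
gripper_force: 15.0
```

>>> servo_tool:
  rows: [0.004, 0.033, 0, 0, 0, 0, 0, 0, 0, 0, 0, 0]

```text
time_s: 16.42
ee_pos: [0.6133, 0.0057, 0.0498]
tool_rot: [[-0.993, 0.118, 0.012], [0.118, 0.993, -0.005], [-0.012, -0.003, -1.0]]
ft_force: [5.2, -8.7, 9.0]
grip_width: 0.0395
gripper_force: 15.0
```

>>> servo_tool:
  rows: [0.004, 0.033, 0, 0, 0, 0, 0, 0, 0, 0, 0, 0]

```text
time_s: 16.67
ee_pos: [0.6135, 0.0066, 0.0498]
tool_rot: [[-0.993, 0.118, 0.012], [0.118, 0.993, -0.005], [-0.012, -0.003, -1.0]]
ft_force: [5.3, -8.4, 8.3]
grip_width: 0.0398
gripper_force: 15.0
```

>>> servo_tool:
  rows: [0.004, 0.033, 0, 0, 0, 0, 0, 0, 0, 0, 0, 0]

```text
time_s: 16.92
ee_pos: [0.6134, 0.0067, 0.0498]
tool_rot: [[-0.993, 0.119, 0.012], [0.119, 0.993, -0.006], [-0.012, -0.004, -1.0]]
ft_force: [5.2, -9.8, 9.3]
grip_width: 0.0401
gripper_force: 15.0
```

```bash
python3 - <<'E'
from h import *
s=observe(); print(s['ee_pos'],s['ft_force'],s['wrist_torque'])
E
```

```text
[0.61343281 0.00667149 0.04977825] [ 5.18003964 -9.78231543  9.25873984] [-2.36227645 -1.1392775   0.08747463]
```

>>> servo_tool:
  rows: [0.01, -0.05, 0.01, 0, 0.01, -0.05, 0.01, 0, 0.01, -0.03, 0.01, 0, 0, 0, 0, 0, 0, 0, 0, 0]

```text
time_s: 17.33
ee_pos: [0.6135, 0.0066, 0.0498]
tool_rot: [[-0.993, 0.117, 0.01], [0.117, 0.993, -0.002], [-0.01, -0.001, -1.0]]
ft_force: [5.5, -3.2, 3.8]
grip_width: 0.0399
gripper_force: 15.0
```

>>> servo_tool:
  rows: [0.04, -0.03, 0.02, 0, 0.03, -0.02, 0, 0, 0, 0, 0, 0]

```text
time_s: 17.58
ee_pos: [0.6134, 0.0066, 0.0497]
tool_rot: [[-0.993, 0.116, 0.005], [0.116, 0.993, -0.0], [-0.005, 0.0, -1.0]]
ft_force: [2.9, -0.5, 6.1]
grip_width: 0.0399
gripper_force: 15.0
```

>>> servo_tool:
  rows: [0, 0, 0, 0, 0, 0, 0, 0, 0, 0, 0, 0, 0, 0, 0, 0]
  gripper: 62

```text
time_s: 17.92
ee_pos: [0.6101, 0.0073, 0.0475]
tool_rot: [[-0.993, 0.116, -0.002], [0.116, 0.993, 0.0], [0.002, -0.0, -1.0]]
ft_force: [-0.4, 0.2, 0.3]
grip_width: 0.0617
gripper_force: 0.0
```

>>> servo_tool:
  rows: [0, 0, 0.2, 0, 0, 0, 0.5, 0, 0, 0, 0.8, 0, 0, 0, 0.9, 0, 0, 0, 0.9, 0, 0, 0, 0.9, 0, 0, 0, 0.6, 0, 0, 0, 0, 0]

```text
time_s: 18.58
ee_pos: [0.6134, 0.0071, 0.1968]
tool_rot: [[-0.993, 0.116, 0.008], [0.116, 0.993, 0.001], [-0.007, 0.002, -1.0]]
ft_force: [1.3, -0.4, 0.5]
grip_width: 0.0621
gripper_force: 0.0
```

>>> servo_tool:
  rows: [0.6, -0.8, 0, 0, 0.6, -0.8, 0, 0, 0.6, -0.8, 0, 0, 0.2, -0.8, 0, 0, 0, 0, 0, 0, 0, 0, 0, 0]
  gripper: 50

```text
time_s: 19.08
ee_pos: [0.6701, -0.0909, 0.1905]
tool_rot: [[-0.993, 0.119, -0.002], [0.119, 0.993, -0.001], [0.002, -0.001, -1.0]]
ft_force: [-1.1, 0.4, -0.3]
grip_width: 0.0501
gripper_force: 0.0
```

```bash
python3 - <<'E'
from h import *
a=get_image("top");b=get_image("scene");np.save("top3.npy",a);np.save("scene3.npy",b)
s=observe(); print(s['ee_pos'],s['ft_force'],s['wrist_torque'])
k=lambda im,x,y,w,h,z:cv2.resize(im[y:y+h,x:x+w,::-1],(w*z,h*z),interpolation=cv2.INTER_CUBIC)
o=np.zeros((500,800,3),np.uint8);o[:,:400]=k(a,150,115,80,100,5);o[:,400:]=k(b,190,123,80,100,5)
cv2.imwrite("pics/c6.png",o)
E
```

```text
[ 0.67026302 -0.08762309  0.19102635] [ 0.09663786 -0.49912715 -0.13604569] [ 0.06916978  0.02057665 -0.01439119]
```

View pics/c6.png

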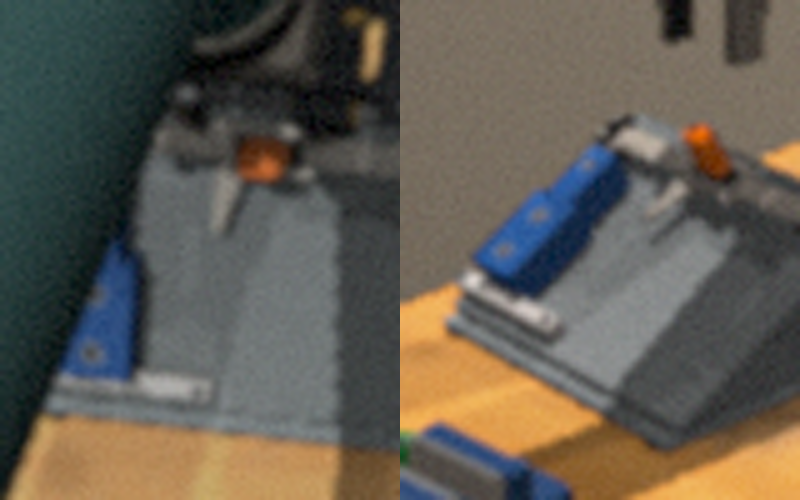

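The block lies flat with its heel on the lip and its tongue by the fixed jaw, and the tab is still open. Now I'll take the tab and close the jaw.

>>> servo_tool:
  rows: [-0.05, 0.09, -0.2, 0, -0.05, 0.09, -0.4, 0, 0, 0, -0.4, 0, 0, 0, -0.4, 0, 0, 0, -0.4, 0, 0, 0, -0.4, 0, 0, 0, -0.3, 0, 0, 0, -0.13, 0, 0, 0, 0, 0]

```text
time_s: 19.93
ee_pos: [0.6672, -0.0836, 0.1116]
tool_rot: [[-0.993, 0.116, -0.002], [0.116, 0.993, 0.0], [0.002, -0.0, -1.0]]
ft_force: [-0.3, 0.1, 1.3]
grip_width: 0.0501
gripper_force: 0.0
```

>>> servo_tool:
  rows: [0, 0, 0, 0, 0, 0, 0, 0, 0, 0, 0, 0, 0, 0, 0, 0, 0, 0, 0, 0, 0, 0, 0, 0]
  gripper: 10
  grip_force: 20

```text
time_s: 20.43
ee_pos: [0.6683, -0.0836, 0.1137]
tool_rot: [[-0.993, 0.116, 0.001], [0.116, 0.993, -0.0], [-0.001, 0.0, -1.0]]
ft_force: [-1.0, -1.3, 1.1]
grip_width: 0.0199
gripper_force: 20.0
```

>>> servo_tool:
  rows: [0.012, 0.1, 0, 0, 0.023, 0.2, 0, 0, 0.023, 0.2, 0, 0, 0.023, 0.2, 0, 0, 0.023, 0.2, 0, 0, 0.023, 0.2, 0, 0, 0.012, 0.1, 0, 0, 0, 0, 0, 0]

```text
time_s: 21.1
ee_pos: [0.6728, -0.0451, 0.1137]
tool_rot: [[-0.993, 0.114, 0.001], [0.114, 0.993, 0.001], [-0.001, 0.001, -1.0]]
ft_force: [0.0, 1.4, 5.5]
grip_width: 0.0196
gripper_force: 20.0
```

>>> servo_tool:
  rows: [0.004, 0.033, 0, 0, 0.004, 0.033, 0, 0, 0, 0, 0, 0]

```text
time_s: 21.35
ee_pos: [0.6729, -0.0443, 0.1137]
tool_rot: [[-0.993, 0.115, 0.001], [0.115, 0.993, 0.0], [-0.001, 0.001, -1.0]]
ft_force: [-0.6, 0.2, 4.8]
grip_width: 0.0199
gripper_force: 20.0
```

>>> servo_tool:
  rows: [0.004, 0.033, 0, 0, 0.004, 0.033, 0, 0, 0, 0, 0, 0]

```text
time_s: 21.6
ee_pos: [0.6731, -0.0424, 0.1137]
tool_rot: [[-0.993, 0.115, 0.001], [0.115, 0.993, 0.0], [-0.001, 0.001, -1.0]]
ft_force: [0.1, 0.3, 4.5]
grip_width: 0.0199
gripper_force: 20.0
```

>>> servo_tool:
  rows: [0.004, 0.033, 0, 0, 0, 0, 0, 0, 0, 0, 0, 0]

```text
time_s: 21.85
ee_pos: [0.6732, -0.0415, 0.1137]
tool_rot: [[-0.993, 0.115, 0.001], [0.115, 0.993, 0.0], [-0.001, 0.001, -1.0]]
ft_force: [-0.2, -1.1, 5.8]
grip_width: 0.0196
gripper_force: 20.0
```

>>> servo_tool:
  rows: [0.004, 0.033, 0, 0, 0, 0, 0, 0, 0, 0, 0, 0]

```text
time_s: 22.1
ee_pos: [0.6733, -0.0405, 0.1137]
tool_rot: [[-0.993, 0.115, 0.001], [0.115, 0.993, 0.0], [-0.001, 0.001, -1.0]]
ft_force: [-0.3, -0.5, 5.3]
grip_width: 0.02
gripper_force: 20.0
```

>>> servo_tool:
  rows: [0.004, 0.033, 0, 0, 0, 0, 0, 0, 0, 0, 0, 0]

```text
time_s: 22.35
ee_pos: [0.6735, -0.0396, 0.1137]
tool_rot: [[-0.993, 0.115, 0.001], [0.115, 0.993, 0.0], [-0.001, 0.0, -1.0]]
ft_force: [-0.5, -0.8, 5.2]
grip_width: 0.0197
gripper_force: 20.0
```

>>> servo_tool:
  rows: [0.004, 0.033, 0, 0, 0, 0, 0, 0, 0, 0, 0, 0]

```text
time_s: 22.6
ee_pos: [0.6735, -0.0395, 0.1137]
tool_rot: [[-0.993, 0.116, 0.001], [0.116, 0.993, -0.001], [-0.001, -0.0, -1.0]]
ft_force: [-1.7, -1.9, 5.8]
grip_width: 0.0198
gripper_force: 20.0
```

Contact: the jaw stalls at y=-0.0395, which puts the gap at about 24 mm. I'll press more firmly.

>>> servo_tool:
  rows: [0.004, 0.033, 0, 0, 0.004, 0.033, 0, 0, 0, 0, 0, 0, 0, 0, 0, 0]

```text
time_s: 22.93
ee_pos: [0.6735, -0.0394, 0.1137]
tool_rot: [[-0.993, 0.117, 0.001], [0.117, 0.993, -0.003], [-0.001, -0.003, -1.0]]
ft_force: [-1.3, -5.1, 5.5]
grip_width: 0.0201
gripper_force: 20.0
```

>>> servo_tool:
  rows: [0.004, 0.033, 0, 0, 0.004, 0.033, 0, 0, 0.004, 0.033, 0, 0, 0, 0, 0, 0, 0, 0, 0, 0, 0, 0, 0, 0]

```text
time_s: 23.43
ee_pos: [0.6735, -0.0393, 0.1137]
tool_rot: [[-0.993, 0.118, 0.0], [0.118, 0.993, -0.006], [-0.001, -0.006, -1.0]]
ft_force: [-1.2, -9.7, 6.4]
grip_width: 0.0197
gripper_force: 20.0
```

>>> servo_tool:
  rows: [-0.004, -0.04, 0, 0, -0.004, -0.04, 0, 0, 0, 0, 0, 0, 0, 0, 0, 0]

```text
time_s: 23.77
ee_pos: [0.6735, -0.0394, 0.1137]
tool_rot: [[-0.993, 0.117, 0.0], [0.117, 0.993, -0.003], [-0.001, -0.003, -1.0]]
ft_force: [-1.9, -6.9, 5.2]
grip_width: 0.0193
gripper_force: 20.0
```

>>> servo_tool:
  rows: [0, 0, 0, 0, 0, 0, 0, 0, 0, 0, 0, 0, 0, 0, 0, 0, 0, 0, 0, 0]
  gripper: 50

```text
time_s: 24.18
ee_pos: [0.6733, -0.0361, 0.1127]
tool_rot: [[-0.993, 0.115, -0.001], [0.115, 0.993, 0.001], [0.001, 0.0, -1.0]]
ft_force: [-0.2, -0.1, 0.2]
grip_width: 0.0494
gripper_force: 0.0
```

>>> servo_tool:
  rows: [0, 0, 0.2, 0, 0, 0, 0.5, 0, 0, 0, 0.8, 0, 0, 0, 0.9, 0, 0, 0, 0.9, 0, 0, 0, 0.9, 0, 0, 0, 0.6, 0, 0, 0, 0, 0]

```text
time_s: 24.85
ee_pos: [0.6759, -0.0373, 0.2627]
tool_rot: [[-0.993, 0.116, 0.009], [0.116, 0.993, 0.0], [-0.009, 0.001, -1.0]]
ft_force: [0.2, 0.0, 0.9]
grip_width: 0.0499
gripper_force: 0.0
```

>>> servo_tool:
  rows: [-0.5, 0.9, 0, 0, -0.5, 0.9, 0, 0, -0.5, 0.9, 0, 0, -0.5, 0.9, 0, 0, -0.5, 0.9, 0, 0, -0.5, 0.9, 0, 0, -0.5, 0.9, 0, 0, -0.5, 0.9, 0, 0, -0.5, 0.9, 0, 0, -0.5, 0.9, 0, 0]

```text
time_s: 25.68
ee_pos: [0.522, 0.234, 0.2564]
tool_rot: [[-0.993, 0.116, -0.001], [0.116, 0.993, -0.0], [0.001, -0.0, -1.0]]
ft_force: [-0.6, 0.3, 0.5]
grip_width: 0.0497
gripper_force: 0.0
```

>>> servo_tool:
  rows: [0, 0.9, 0, 0, 0, 0.9, 0, 0, 0, 0.9, 0, 0, 0, 0.9, 0, 0, 0, 0.9, 0, 0, 0, 0, 0, 0, 0, 0, 0, 0]

```text
time_s: 26.27
ee_pos: [0.5222, 0.3693, 0.2557]
tool_rot: [[-0.994, 0.113, -0.002], [0.113, 0.994, -0.001], [0.002, -0.001, -1.0]]
ft_force: [-0.8, -0.2, -0.2]
grip_width: 0.05
gripper_force: 0.0
```

```bash
python3 - <<'E'
from h import *
a=get_image("top");b=get_image("scene");np.save("top4.npy",a);np.save("scene4.npy",b)
k=lambda im,x,y,w,h,z:cv2.resize(im[y:y+h,x:x+w,::-1],(w*z,h*z),interpolation=cv2.INTER_CUBIC)
o=np.zeros((600,800,3),np.uint8);o[:,:400]=k(a,145,115,50,75,8);o[:,400:]=k(b,195,128,50,75,8)
cv2.imwrite("pics/c7.png",o)
E
```

```text
(no output)
```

View pics/c7.png

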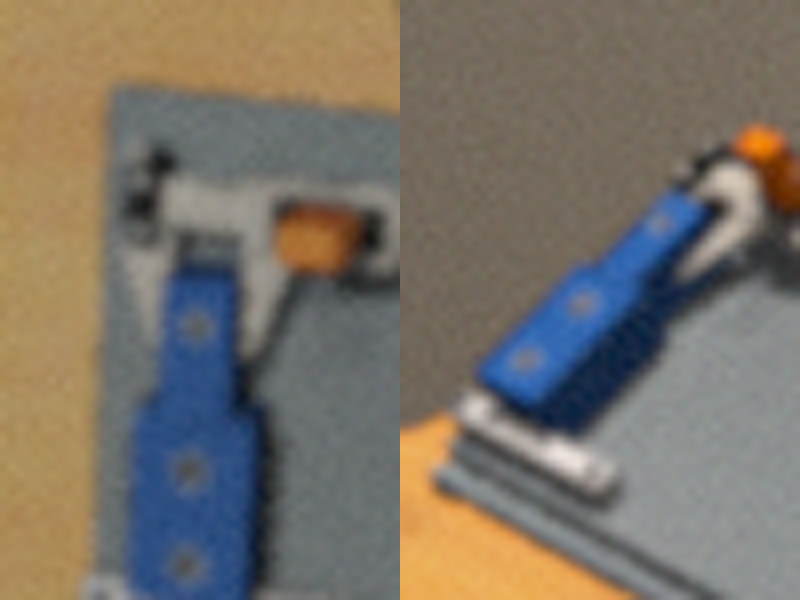

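The tongue is between both jaws at (205,330) and the heel is on the lip. Before handing in I'll check the straightness in numbers.

```bash
python3 - <<'E'
from h import *
p=np.load("cal.npy")
K=[("top",(145+u/8-.44,115+v/8-.44)) for u,v in[(197,325),(187,565)]]
for y in (72,74,76):
    q=proj("top",cal(p,[(-26,y,19),(-101,y,19)])); print(y,q.round(2).tolist())
print(np.round([k[1] for k in K],2).tolist())
for n,P in [("top",(-8,74,19)),("scene",(-8,74,19))]: print(n,proj(n,cal(p,P)).round(1))
d0=np.load("top0.npy").astype(int);d4=np.load("top4.npy").astype(int)
m=(abs(d0-d4).max(2)>60).astype(np.uint8); c=cv2.connectedComponentsWithStats(m)
print([s.tolist() for s in c[2][1:] if s[4]>15])
E
```

```text
72 [[171.01, 156.33], [169.76, 184.08]]
74 [[170.24, 156.24], [169.0, 183.99]]
76 [[169.46, 156.15], [168.24, 183.91]]
[[169.18, 155.18], [167.94, 185.18]]
top [[170.5 149.4]]
scene [[231.  153.1]]
[[176, 139, 4, 18, 45], [184, 142, 4, 7, 21], [189, 142, 4, 7, 20], [161, 148, 18, 44, 257], [309, 219, 43, 28, 591], [138, 243, 22, 23, 122], [137, 268, 58, 30, 448], [138, 272, 9, 6, 25], [156, 297, 11, 9, 32], [165, 300, 12, 7, 24], [189, 304, 9, 5, 17], [119, 358, 22, 12, 71], [155, 358, 14, 14, 142], [187, 358, 21, 17, 229]]
```

```bash
python3 -c "
from bench import *
print(close_job())"
```

```text
the job is handed in; nothing more can be done
None
```

The blue block is flat on the bed with its heel on the lip, straight to about 0.2° in the top view, and the jaw was pressed to about 10 N on the tongue and released; the arm stayed clear of the bare block, reel, bottle and tape, and I handed the job in at about 26 s with no verdict returned.

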